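Third hand for the slit-lamp guide rail

TASK

Pick up the loose toothed rack, lay it teeth up in the empty rail casting with one end up to the casting's end stop, and press its long side flat against the two locating lugs with a steady push of about 10 N. Push at the middle of the rack, so that both screw holes stay free for me to drive the screws, and finish still holding that push: do not let go. Leave the other parts on the bench where they lie.

Things in the scene. Friction and masses are not known exactly. Their poses are not given: they have to be found in the camera images.
- rack_mid (a point): the toothed rack: loose bright steel bar, 160 long, 24 wide, 24 mm high, 0.5 to 0.7 kg, lying teeth up. Teeth cover the middle 98 mm of its top; at each end is a plain land 4 mm lower with a screw hole 62 mm from the middle. Point: centre of the bar, 12 mm above its underside; x along the bar, z up. Both ends alike: it may go in either way round
- seat (a point): the spot on the empty casting's floor (10 mm above the bench) where the middle of the rack's underside belongs: a rack touching end stop and lugs has its centre 12 mm above it. x points along the casting to the end stop (rigid face 80 mm away, 14 mm high above the floor), y to the two lugs, z up. Floor flat and open to 45 mm on the -y side, and to 31 mm on the +y side between the lugs
- lugs: the casting's two rigid locating lugs: blocks 30 mm long (x), 14 mm deep, 18 mm high above the floor, centred 60 mm either side of the seat along its x, 90 mm free between them; flat faces look to -y, 12 mm to +y of the seat point. Its origin lies 10 mm below the seat point, same axes
- bed: the empty rail casting: grey, bolted to the bench, 314 mm long over its ears, floor 230 x 76 mm; origin on the bench 10 mm under the seat point, same axes. Its machined floor, lugs and stop are oiled: the rack slides easily on them (friction about 0.15)
- strip: bystander: smooth flat steel strip, 160 x 22 x 8 mm, no teeth, three holes; origin at its underside
- cover: bystander: black plastic rail cover, a channel upside down, 190 x 40 x 26 mm, origin at its underside
- dish: bystander: round steel dish with socket screws, 84 mm across, 18 mm high, stands beyond the casting's end away from the end stop, origin at its underside
- hexkey: bystander: bent hex key, 95 x 30 mm, 5 mm thick, lies behind the lugs, origin at its underside
- joystick: bystander: joystick knob on a steel foot, 48 mm across, 74 mm high, origin at its underside
- screwdriver: bystander: screwdriver 190 mm long, origin at its underside
There are look-alikes about, which are no part of the job. Leave any green look-alike of the part that bears rack_mid alone.

How it is judged:
At the end, for the whole second after the job is handed in: The rack lies flat in the casting (tilt under 0.06 rad), its end within 3 mm of the end stop, its side against the lugs, parallel within 0.025 rad, still; the gripper presses it on the lugs with 4 to 18 N, its grasp point within 35 mm of the rack's middle along its length, and keeps doing so (contact force between rack and lugs between 4 and 18 N and x of rack_mid in the frame of seat between -0.003 and 0.003 m and y of rack_mid in the frame of seat between -0.003 and 0.003 m and z of rack_mid in the frame of seat below 0.0145 m and angle between rack_mid's own z axis and vertical below 0.06 rad and angle between the x axis of rack_mid and the x axis of seat, either way round below 0.025 rad and x of the grasp point in the frame of seat between -0.035 and 0.035 m and contact force between any of the fingers, the arm and rack above 4 N and linear speed of rack below 0.01 m/s); the arm keeps its last pose, push and grip.
It fails at once if another part on the bench is shifted more than 30 mm (distance of any of strip, cover, dish, hexkey, joystick, screwdriver from where it was at the start of the episode above 0.03 m).
It also fails if it takes over 67 s, if anything falls off the work surface, if the arm or the gripper's body presses on something with over 40 N, if the wrist force passes 120 N, or if a joint passes its speed limit or range.

ROBOT

A 6-joint arm with a two-finger parallel gripper is mounted at the origin on the work surface. World frame = base frame: x ahead of the robot, y to its left, z up, the work surface at z = 0. Lengths are in m, angles in rad, forces in N, time in s.
With the tool pointing down it reaches from about 0.225 to 0.725 m from the base axis. Payload 3.1 kg.
Tool frame: the origin (TCP) lies midway between the tips of the shut fingers; the grasp point (between the pads) lies 19 mm behind it; z points along the fingers, y is the line along which they close (so a half turn about z gives the same grasp; the last joint's range is limited). The gripper opens to 85 mm and grips with 20 to 120 N. Pads are 22 mm wide; open, the fingers measure 114 mm over their backs; the gripper's body (76 mm by 85 mm) begins 54 mm behind the grasp point. The pads swing forward as they close: fully open they stand 13 mm farther back than shut.
Start: joints at [-1.239, 0.048, 0.099, 1.622, 0, 1.443], TCP at [0.233, -0.47, 0.231] pointing down, gripper open.
Joint ranges: [-2.91, 2.91], [-0.99, 1.94], [-1.21, 1.42], [-2.12, 2.29], [-1.49, 1.47], [-3.14, 3.14]. Speed limits (rad/s): [2.79, 2.79, 3.14, 3.14, 3.14, 3.14].

INTERFACE

Orientations are given as a unit quaternion [x, y, z, w].
In Python, from workcell import manip, camera, camera_params, job, regions_of, tip_of gives the robot as it stands.
- The arm moves only by the shell command python3 -m handwheel 'ROWS'. ROWS is JSON, a list of rows, each an object of numbers: "dx", "dy", "dz": the shift along the world's x, y, z normalised to -1 to 1, where 1 is 200 mm; "turn": the turn about the world's z normalised to -1 to 1, where 1 is 2 pi rad; "fingers": the opening, from 0 (shut) to 1 (fully open). A call has 1 to 10 rows; each row shifts and turns the commanded pose from where the row before left it; what a row does not reach is not made up. A row lasts 1/10 s, in which the tool goes at most 50 mm and 8.59 degrees, less where a joint would pass 70% of its speed; a pose out of reach is approached as far as the arm can. A call with a number of a shift or a turn outside -1 to 1 is refused whole. A call with a gripper value outside its range is refused whole. The fingers move at their own pace and stop on an object; the grip force is fixed at half the most. Time passes only in rows, so rows that do not move let the fingers close. It gives the time, the measured TCP pose, the force, the opening and the grip force at its end, in the units of the state.
- manip.state(): the state, without advancing time (a new reading comes with each control period).
- camera(name): name is "side" or "top"; returns the picture (384x512x3 uint8, blue, green, red); there is no depth.
- camera_params(name): a dict with "camera_matrix" (3x3 intrinsics, pixels), "rvec" (rotation vector, rad) and "tvec" (3), from world to camera coordinates, as OpenCV has them. Camera axes: x right, y down, z forward; pixel columns grow to the right and rows downward; lengths in m; the calibration is good to about 2 mm. A picture is of the moment at which its call begins. camera_params takes no time and is no camera call.
- job.finish_job(): hands the job in; it is judged then, once.
Trained networks look in the newest picture that a camera, given by its name, has taken for a name from the list of things; names that differ only in an ending like _2 or _b are one class to them, and where a whole thing is asked for, a point or a joint stands for the part that bears it (a point fixed in the world has none). Each returns a list of dicts, best first, with "p" (0 to 1); they miss things now and then, are a little off and sometimes report something else, mostly with a low value. They report only what shows in the picture. A call takes as long as a camera call. They do not tell look-alikes from the thing itself.
- regions_of(camera, target): "mask" (384x512 bool, what is visible of it) and "bbox" ([left, top, right, bottom] in pixels, round what is visible of it).
- tip_of(camera, target): "at" ([column, row] in pixels: a listed point, or the origin of a listed thing).
The state is a dict: "time_s": time; "q": joint angles; "joint_vel": joint speeds; "effort": joint torques, N m; "tcp_pos": TCP position; "tcp_rot": TCP orientation; "contact_force": force on the tool from outside, world axes, zero at the start; "torque": the same for the moment, N m; "width": finger opening in m; "grip_force": force on a finger pad.
Only numpy, scipy, OpenCV 4.12 (cv2) and the standard library are available. Lean on these libraries where they do the work, as an engineer would, in place of code of your own. Each camera call takes 0.05 s, during which the arm holds its last target. There are 200 camera calls.

## Working session

There is one attempt and no reset: what is moved stays moved. The work goes in short steps, Python scripts to look and compute and a shell command to move; the robot and the scene stay as the last step left them, time stands still between calls to the robot, and variables do not carry over. Pictures are saved under pics/ and viewed, at most 10 in all, crops included, and the job is handed in when it is done.

```bash
mkdir -p pics; cat > h.py <<'E'
import numpy as np,cv2
from workcell import manip,camera,camera_params,job,regions_of,tip_of
def ray(cam,px):
    P=camera_params(cam);R=cv2.Rodrigues(np.array(P["rvec"],float))[0];t=np.array(P["tvec"],float).ravel()
    d=R.T@np.linalg.inv(np.array(P["camera_matrix"]))@np.array([px[0],px[1],1.]);return -R.T@t,d
def at(cam,px,z):
    c,d=ray(cam,px);return c+d*(z-c[2])/d[2]
def proj(cam,X):
    P=camera_params(cam);return cv2.projectPoints(np.array(X,float).reshape(-1,1,3),np.array(P["rvec"],float),np.array(P["tvec"],float),np.array(P["camera_matrix"],float),None)[0].reshape(-1,2)
E
python3 - <<'E'
from h import *
for c in("top","side"):
    cv2.imwrite(f"pics/{c}0.png",camera(c)); print(c,ray(c,(256,192)))
    for n,z in(("rack_mid",.012),("seat",.010),("bed",0),("lugs",0),("strip",0),("cover",0),("dish",0),("hexkey",0),("joystick",0),("screwdriver",0)):
        for r in tip_of(c,n)[:3]: print(c,n,round(r["p"],2),np.round(r["at"],1),np.round(at(c,r["at"],z)[:2],4))
print(manip.state())
E
```

```text
top (array([0.43590214, 0.05896872, 1.13366119]), array([ 0.06932464, -0.00597163, -0.99773413]))
top rack_mid 0.93 [373.7 203.8] [ 0.4829 -0.2403]
top rack_mid 0.92 [278.6 255.5] [ 0.3572 -0.0024]
top rack_mid 0.82 [394.8 294.1] [ 0.2608 -0.2872]
top seat 0.61 [196.  178.5] [0.5483 0.2008]
top bed 0.75 [194.6 175.8] [0.5561 0.2055]
top strip 0.66 [413.3 212.9] [ 0.46   -0.3432]
top strip 0.48 [195.9 178.3] [0.5498 0.2023]
top cover 0.7 [335.9 195.7] [ 0.5043 -0.1485]
top dish 0.74 [109.2 202.8] [0.4897 0.4164]
top dish 0.5 [378.6 131.9] [ 0.6663 -0.2604]
top hexkey 0.71 [336.6 198.9] [ 0.4963 -0.1501]
top hexkey 0.56 [178.7 146.1] [0.6312 0.2456]
top joystick 0.53 [304.2 125.9] [ 0.6821 -0.0709]
top screwdriver 0.76 [376.9 133.3] [ 0.6627 -0.2559]
side (array([-0.03368055,  0.75475087,  0.85264769]), array([ 0.43427935, -0.59418021, -0.67706584]))
side rack_mid 0.96 [169.3 174.9] [0.7393 0.1021]
side rack_mid 0.77 [308.9 209.5] [ 0.3585 -0.0094]
side rack_mid 0.64 [318.1 146.7] [ 0.4744 -0.2505]
side seat 0.73 [197.  228.2] [0.546  0.2062]
side bed 0.93 [194.6 230.1] [0.5534 0.208 ]
[... 375 characters left out ...]
2 -0.2518]
{'time_s': 1.1, 'q': array([-1.23880216e+00,  4.80046844e-02,  9.92239613e-02,  1.62197585e+00,
       -1.40916971e-05,  1.44296353e+00]), 'joint_vel': array([-0.00122776,  0.00153425,  0.00068408,  0.00033914, -0.00073649,
        0.00092665]), 'effort': array([-1.28526117e-03, -3.38655138e+01,  3.20165598e+01,  1.09683773e-03,
       -2.97749812e-04, -5.42876165e-06]), 'tcp_pos': array([ 0.23296439, -0.4704941 ,  0.23132115]), 'tcp_rot': array([ 9.73686116e-01,  2.27893281e-01, -4.98389773e-06,  2.04889512e-05]), 'contact_force': array([ 0.10568829,  0.04474416, -0.60771099]), 'torque': array([0.04999097, 0.0337855 , 0.01850095]), 'grip_force': 0.0, 'width': 0.08530450029905737}
```

View pics/top0.png

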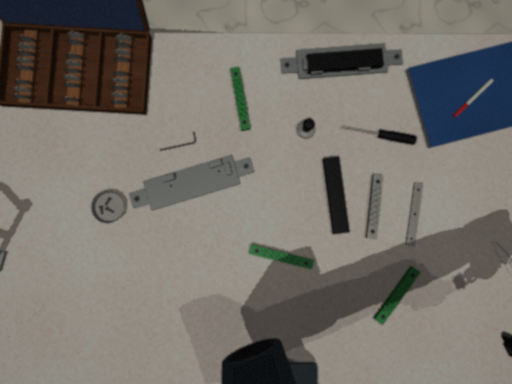

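View pics/side0.png

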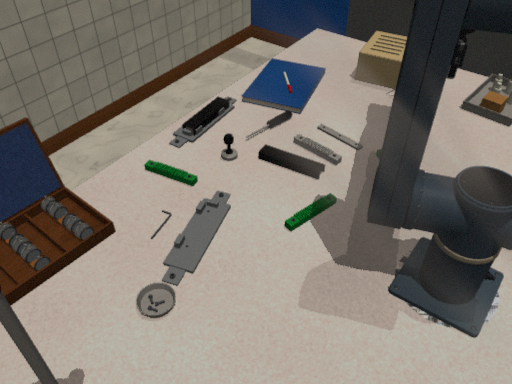

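The top picture shows the steel rack at about (374,205), between the black cover (336,195) and the smooth strip (414,212). Its look-alikes are green. The empty casting is at (195,182), with its end stop towards the right (235,165) and the lugs on the upper side. I'll refine the orientations next.

```bash
python3 - <<'E'
from h import *
im={c:camera(c) for c in("top","side")}
for c in im:
    for n,z in(("rack_mid",.022),("bed",.01)):
        for r in regions_of(c,n)[:4]:
            ct=cv2.findContours(r["mask"].astype(np.uint8),0,1)[0]; ct=max(ct,key=len).reshape(-1,2)
            w=np.array([at(c,p,z)[:2] for p in ct],np.float32)
            (cx,cy),s,a=cv2.minAreaRect(w)
            if s[0]<s[1]: a+=90
            print(c,n,round(r["p"],2),r["bbox"],"ctr",round(cx,4),round(cy,4),np.round(s,3),"long axis deg",round(a%180,1))
a=cv2.resize(im["top"][140:220,120:265],None,fx=5.5,fy=5.5,interpolation=2); cv2.imwrite("pics/bedtop.png",a[:440])
E
```

```text
top rack_mid 0.84 [365.0, 173.3, 385.4, 240.4] ctr 0.4784 -0.2396 [0.03  0.159] long axis deg 172.3
top rack_mid 0.77 [371.6, 265.2, 418.6, 323.7] ctr 0.2601 -0.2884 [0.032 0.158] long axis deg 142.4
top rack_mid 0.7 [228.7, 63.0, 252.5, 131.6] ctr 0.7483 0.0906 [0.163 0.024] long axis deg 9.7
top rack_mid 0.63 [248.4, 242.4, 313.0, 267.2] ctr 0.3562 -0.0079 [0.16 0.03] long axis deg 75.9
top bed 0.81 [131.2, 155.6, 250.3, 211.6] ctr 0.5403 0.2108 [0.079 0.312] long axis deg 106.9
side rack_mid 0.9 [295.7, 132.8, 342.5, 165.0] ctr 0.4669 -0.2302 [0.053 0.168] long axis deg 173.9
side rack_mid 0.88 [144.2, 162.5, 197.4, 187.9] ctr 0.735 0.0977 [0.176 0.047] long axis deg 9.3
side rack_mid 0.81 [282.9, 194.4, 338.9, 232.7] ctr 0.3476 -0.0005 [0.173 0.041] long axis deg 76.3
side rack_mid 0.46 [174.5, 199.7, 205.4, 247.4] ctr 0.5454 0.267 [0.02 0.04] long axis deg 105.7
side bed 0.64 [159.0, 188.4, 232.2, 286.3] ctr 0.5347 0.2146 [0.084 0.318] long axis deg 106.0
```

View pics/bedtop.png

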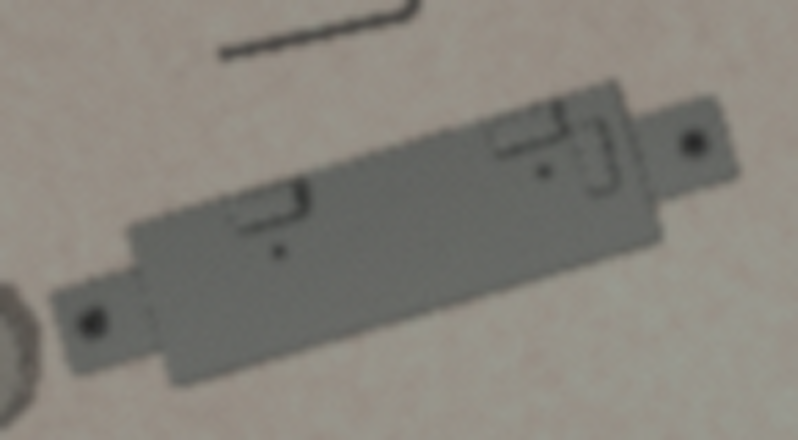

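The crop shows the floor's two screw holes at crop (279,251) and (544,172). The end stop is at the right, at (600,155), and the lugs are along the upper edge. The seat lies midway between the two holes.

```bash
python3 - <<'E'
from h import *
f=lambda u,v:at("top",((u+.5)/5.5-.5+120,(v+.5)/5.5-.5+140),.01)[:2]
a,b=f(279,251),f(544,172); e,g=f(694,143),f(92,323)
for p,q in((a,b),(g,e)):
    d=q-p; print("mid",(p+q)/2,"len",np.hypot(*d),"deg",np.degrees(np.arctan2(d[1],d[0])))
im=camera("top")
cv2.imwrite("pics/racktop.png",cv2.resize(im[165:250,350:435],None,fx=7,fy=7,interpolation=2))
E
```

```text
mid [0.54946453 0.20456702] len 0.12401499103483803 deg -73.48533481779407
mid [0.53994545 0.21225396] len 0.28146800425571317 deg -73.45299843144254
```

View pics/racktop.png

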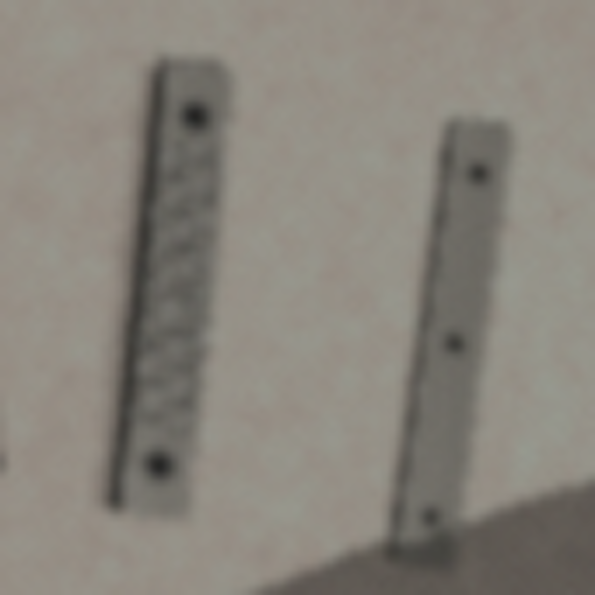

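```bash
python3 -m handwheel '[{"dx":0.12,"dy":0.12,"turn":0.0238,"fingers":1},{"dx":0.12,"dy":0.12,"turn":0.0238,"fingers":1},{"dx":0.12,"dy":0.12,"turn":0.0238,"fingers":1},{"dx":0.12,"dy":0.12,"turn":0.0238,"fingers":1},{"dx":0.12,"dy":0.12,"turn":0.0238,"fingers":1},{"dx":0.12,"dy":0.12,"turn":0.0238,"fingers":1},{"dx":0.12,"dy":0.12,"turn":0.0238,"fingers":1},{"dx":0.12,"dy":0.12,"turn":0.0238,"fingers":1},{"dx":0.12,"dy":0.12,"turn":0.0238,"fingers":1},{"dx":0.12,"dy":0.06,"turn":0.0238,"fingers":1}]'
```

```text
validation failed for argument at $[0]...
```

The crop shows the rack's holes at crop (195,116) and (158,465), with the teeth between them and the strip clear to the right. The move was refused, probably because it left out "dz".

```bash
python3 - <<'E'
from h import *
f=lambda u,v:at("top",((u+.5)/7-.5+350,(v+.5)/7-.5+165),.02)[:2]
p,q=f(158,465),f(195,116); d=q-p; print("mid",(p+q)/2,"len",np.hypot(*d),"deg",np.degrees(np.arctan2(d[1],d[0])))
E
python3 -m handwheel '[{"dx":0.12,"dy":0.12,"dz":0,"turn":0.0238,"fingers":1},{"dx":0.12,"dy":0.12,"dz":0,"turn":0.0238,"fingers":1},{"dx":0.12,"dy":0.12,"dz":0,"turn":0.0238,"fingers":1},{"dx":0.12,"dy":0.12,"dz":0,"turn":0.0238,"fingers":1},{"dx":0.12,"dy":0.12,"dz":0,"turn":0.0238,"fingers":1},{"dx":0.12,"dy":0.12,"dz":0,"turn":0.0238,"fingers":1},{"dx":0.12,"dy":0.12,"dz":0,"turn":0.0238,"fingers":1},{"dx":0.12,"dy":0.12,"dz":0,"turn":0.0238,"fingers":1},{"dx":0.12,"dy":0.12,"dz":0,"turn":0.0238,"fingers":1},{"dx":0.12,"dy":0.06,"dz":0,"turn":0.0238,"fingers":1}]'
```

```text
mid [ 0.47721559 -0.24078554] len 0.12408644263450319 deg -7.433379589299283
time_s: 2.45
tcp_pos: [0.4739, -0.2405, 0.2317]
tcp_rot: [0.556, 0.831, 0.0, 0.0]
contact_force: [0.3, -0.9, 0.5]
width: 0.085
grip_force: 0.0
```

```bash
python3 -m handwheel '[{"dx":0.015,"dy":0,"dz":-0.07,"turn":0.0239,"fingers":1},{"dx":0,"dy":0,"dz":-0.07,"turn":0.0239,"fingers":1},{"dx":0,"dy":0,"dz":-0.07,"turn":0.0239,"fingers":1},{"dx":0,"dy":0,"dz":-0.07,"turn":0.0239,"fingers":1},{"dx":0,"dy":0,"dz":-0.07,"turn":0.0239,"fingers":1},{"dx":0,"dy":0,"dz":-0.07,"turn":0.0239,"fingers":1},{"dx":0,"dy":0,"dz":-0.07,"turn":0.0239,"fingers":1},{"dx":0,"dy":0,"dz":-0.07,"turn":0,"fingers":1},{"dx":0,"dy":0,"dz":-0.07,"turn":0,"fingers":1},{"dx":0,"dy":0,"dz":0,"turn":0,"fingers":1}]'; python3 - <<'E'
from h import *
print(manip.state()["tcp_pos"],manip.state()["tcp_rot"])
cv2.imwrite("pics/pre.png",cv2.resize(camera("side")[80:220,230:430],None,fx=4,fy=4,interpolation=2))
E
```

```text
time_s: 3.45
tcp_pos: [0.4744, -0.2414, 0.1025]
tcp_rot: [0.069, 0.998, 0.001, -0.002]
contact_force: [0.1, 0.2, 0.4]
width: 0.0858
grip_force: 0.0
[ 0.47440821 -0.24144515  0.10252583] [ 0.0692133   0.99759894  0.00121192 -0.00209939]
```

View pics/pre.png

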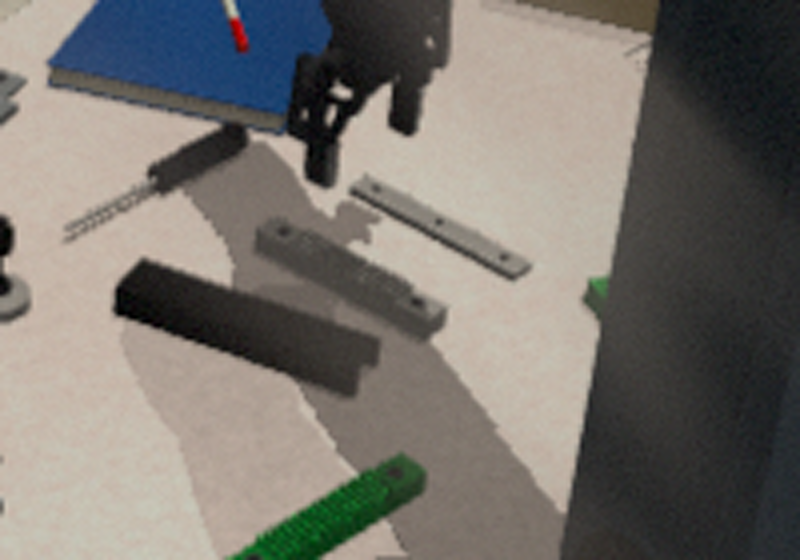

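The fingers straddle the rack from above and are clear of the cover and the strip. Next I descend and grip.

```bash
python3 -m handwheel '[{"dx":0.01,"dy":0,"dz":-0.12,"turn":0.001,"fingers":1},{"dx":0,"dy":0,"dz":-0.12,"turn":0,"fingers":1},{"dx":0,"dy":0,"dz":-0.12,"turn":0,"fingers":1},{"dx":0,"dy":0,"dz":-0.08,"turn":0,"fingers":1},{"dx":0,"dy":0,"dz":-0.04,"turn":0,"fingers":1},{"dx":0,"dy":0,"dz":0,"turn":0,"fingers":1},{"dx":0,"dy":0,"dz":0,"turn":0,"fingers":1}]'
```

```text
time_s: 4.2
tcp_pos: [0.4788, -0.243, 0.0105]
tcp_rot: [0.065, 0.998, -0.0, 0.001]
contact_force: [1.2, -0.2, -0.6]
width: 0.0851
grip_force: 0.0
```

```bash
python3 -m handwheel '[{"dx":0,"dy":0.005,"dz":-0.035,"turn":0,"fingers":1},{"dx":0,"dy":0,"dz":0,"turn":0,"fingers":1}]'; python3 -m handwheel '[{"dx":0,"dy":0,"dz":0,"turn":0,"fingers":0},{"dx":0,"dy":0,"dz":0,"turn":0,"fingers":0},{"dx":0,"dy":0,"dz":0,"turn":0,"fingers":0},{"dx":0,"dy":0,"dz":0,"turn":0,"fingers":0},{"dx":0,"dy":0,"dz":0,"turn":0,"fingers":0},{"dx":0,"dy":0,"dz":0,"turn":0,"fingers":0},{"dx":0,"dy":0,"dz":0,"turn":0,"fingers":0},{"dx":0,"dy":0,"dz":0,"turn":0,"fingers":0},{"dx":0,"dy":0,"dz":0,"turn":0,"fingers":0},{"dx":0,"dy":0,"dz":0,"turn":0,"fingers":0}]'
```

```text
time_s: 4.4
tcp_pos: [0.4781, -0.2415, 0.0024]
tcp_rot: [0.065, 0.998, -0.0, 0.0]
contact_force: [0.1, 0.3, 0.6]
width: 0.0858
grip_force: 0.0
time_s: 5.4
tcp_pos: [0.4783, -0.2419, 0.0028]
tcp_rot: [0.065, 0.998, -0.0, 0.0]
contact_force: [0.7, -0.5, 3.8]
width: 0.0226
grip_force: 61.8
```

```bash
python3 -m handwheel '[{"dx":0,"dy":0,"dz":0.1,"turn":0,"fingers":0},{"dx":0,"dy":0,"dz":0.15,"turn":0,"fingers":0},{"dx":0,"dy":0,"dz":0.15,"turn":0,"fingers":0},{"dx":0,"dy":0,"dz":0.15,"turn":0,"fingers":0},{"dx":0,"dy":0,"dz":0.1,"turn":0,"fingers":0},{"dx":0,"dy":0,"dz":0,"turn":0,"fingers":0}]'
python3 -m handwheel '[{"dx":0.028,"dy":0.16,"dz":0,"turn":-0.0125,"fingers":0},{"dx":0.028,"dy":0.16,"dz":0,"turn":-0.0125,"fingers":0},{"dx":0.028,"dy":0.16,"dz":0,"turn":-0.0125,"fingers":0},{"dx":0.028,"dy":0.16,"dz":0,"turn":-0.0125,"fingers":0},{"dx":0.028,"dy":0.16,"dz":0,"turn":-0.0125,"fingers":0},{"dx":0.028,"dy":0.16,"dz":0,"turn":-0.0125,"fingers":0},{"dx":0.028,"dy":0.16,"dz":0,"turn":-0.0125,"fingers":0},{"dx":0.028,"dy":0.16,"dz":0,"turn":-0.0125,"fingers":0},{"dx":0.028,"dy":0.16,"dz":0,"turn":-0.0125,"fingers":0},{"dx":0.028,"dy":0.16,"dz":0,"turn":-0.0125,"fingers":0}]'
python3 -m handwheel '[{"dx":0,"dy":0.16,"dz":0,"turn":-0.0125,"fingers":0},{"dx":0,"dy":0.16,"dz":0,"turn":-0.0125,"fingers":0},{"dx":0,"dy":0.16,"dz":0,"turn":-0.0125,"fingers":0},{"dx":0,"dy":0.1,"dz":0,"turn":-0.0125,"fingers":0},{"dx":0,"dy":0.08,"dz":0,"turn":-0.0085,"fingers":0},{"dx":0,"dy":0,"dz":0,"turn":0,"fingers":0},{"dx":0,"dy":0,"dz":0,"turn":0,"fingers":0}]'
python3 - <<'E'
from h import *
s=manip.state();print(s["tcp_pos"],s["tcp_rot"],s["contact_force"],2*np.degrees(np.arctan2(s["tcp_rot"][1],s["tcp_rot"][0])))
t=camera("top");cv2.imwrite("pics/held.png",np.hstack([cv2.resize(camera("side")[120:320,120:320],(400,400),interpolation=2),cv2.resize(t[120:220,130:230],(400,400),interpolation=2)]))
E
```

```text
time_s: 6.0
tcp_pos: [0.479, -0.2418, 0.1339]
tcp_rot: [0.065, 0.998, -0.001, 0.001]
contact_force: [0.2, -0.3, -4.8]
width: 0.0228
grip_force: 61.0
time_s: 7.0
tcp_pos: [0.5317, 0.08, 0.1282]
tcp_rot: [0.443, 0.896, -0.001, -0.003]
contact_force: [0.2, -0.1, -5.4]
width: 0.0226
grip_force: 61.0
time_s: 7.7
tcp_pos: [0.5321, 0.2101, 0.1291]
tcp_rot: [0.598, 0.802, -0.002, -0.002]
contact_force: [0.8, 0.7, -5.0]
width: 0.0226
grip_force: 60.9
[0.53207074 0.21013532 0.12911117] [ 0.59781414  0.80162964 -0.00239509 -0.00156524] [ 0.76896738  0.69563072 -5.04289117] 106.57263714559382
```

View pics/held.png

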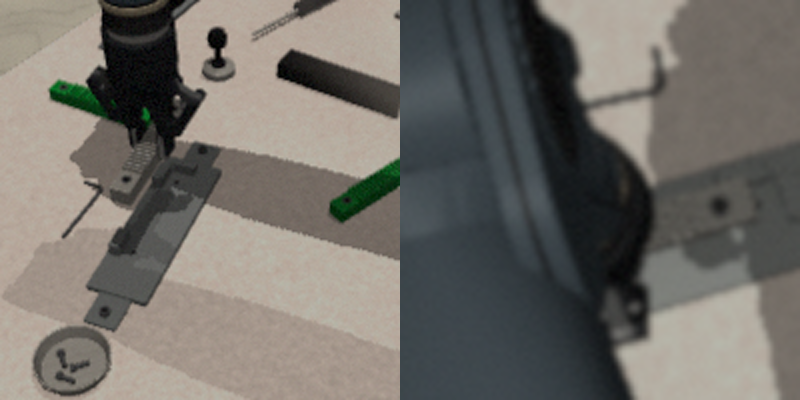

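The rack is held level, teeth up, above the casting. One of its holes shows at top pixel (210,171), which I use to check where the rack sits in the grip.

```bash
python3 - <<'E'
from h import *
p=at("top",(130+(320.5)/4-.5,120+205.5/4-.5),.146)[:2]
xd=np.array([np.cos(np.radians(-73.5)),np.sin(np.radians(-73.5))]);yd=np.array([-xd[1],xd[0]])
T=manip.state()["tcp_pos"][:2]; S=np.array([.5495,.2046])
print("hole rel tcp",(p-T)@xd,(p-T)@yd,"tcp rel seat",(T-S)@xd,(T-S)@yd)
E
```

```text
hole rel tcp 0.05844033295171685 0.0018039384837887397 tcp rel seat -0.00944593748046344 -0.01447655004445707
```

```bash
python3 -m handwheel '[{"dx":0,"dy":0,"dz":-0.1,"turn":0,"fingers":0},{"dx":0,"dy":0,"dz":-0.1,"turn":0,"fingers":0},{"dx":0,"dy":0,"dz":-0.1,"turn":0,"fingers":0},{"dx":0,"dy":0,"dz":-0.1,"turn":0,"fingers":0},{"dx":0,"dy":0,"dz":-0.1,"turn":0,"fingers":0},{"dx":0,"dy":0,"dz":-0.03,"turn":0,"fingers":0},{"dx":0,"dy":0,"dz":0,"turn":0,"fingers":0},{"dx":0,"dy":0,"dz":0,"turn":0,"fingers":0},{"dx":0,"dy":0,"dz":0,"turn":0,"fingers":0}]'
```

```text
time_s: 8.7
tcp_pos: [0.5354, 0.2107, 0.0281]
tcp_rot: [0.599, 0.801, 0.001, 0.001]
contact_force: [0.2, -0.4, -4.8]
width: 0.0225
grip_force: 60.8
```

```bash
python3 -m handwheel '[{"dx":0,"dy":0,"dz":-0.03,"turn":0,"fingers":0},{"dx":0,"dy":0,"dz":-0.025,"turn":0,"fingers":0},{"dx":0,"dy":0,"dz":0,"turn":0,"fingers":0},{"dx":0,"dy":0,"dz":0,"turn":0,"fingers":0}]'; python3 -m handwheel '[{"dx":0,"dy":0,"dz":-0.01,"turn":0,"fingers":0},{"dx":0,"dy":0,"dz":0,"turn":0,"fingers":0},{"dx":0,"dy":0,"dz":0,"turn":0,"fingers":0}]';python3 -m handwheel '[{"dx":0,"dy":0,"dz":-0.005,"turn":0,"fingers":0},{"dx":0,"dy":0,"dz":0,"turn":0,"fingers":0},{"dx":0,"dy":0,"dz":0,"turn":0,"fingers":0}]'
```

```text
time_s: 9.1
tcp_pos: [0.5335, 0.2104, 0.0148]
tcp_rot: [0.598, 0.801, -0.0, -0.0]
contact_force: [-1.3, 0.0, -5.0]
width: 0.0232
grip_force: 60.9
time_s: 9.4
tcp_pos: [0.534, 0.2105, 0.0133]
tcp_rot: [0.598, 0.801, -0.0, -0.0]
contact_force: [-0.3, -0.2, -5.2]
width: 0.0229
grip_force: 60.9
time_s: 9.7
tcp_pos: [0.5343, 0.2106, 0.0128]
tcp_rot: [0.598, 0.801, 0.0, 0.0]
contact_force: [-0.6, 0.0, -2.9]
width: 0.0229
grip_force: 61.2
```

```bash
python3 -m handwheel '[{"dx":0,"dy":0,"dz":-0.004,"turn":0,"fingers":0},{"dx":0.006,"dy":-0.019,"dz":0,"turn":0,"fingers":0},{"dx":0.006,"dy":-0.019,"dz":0,"turn":0,"fingers":0},{"dx":0,"dy":0,"dz":0,"turn":0,"fingers":0},{"dx":0,"dy":0,"dz":0,"turn":0,"fingers":0}]';python3 -m handwheel '[{"dx":0.0015,"dy":-0.005,"dz":0,"turn":0,"fingers":0},{"dx":0,"dy":0,"dz":0,"turn":0,"fingers":0},{"dx":0,"dy":0,"dz":0,"turn":0,"fingers":0}]'
```

```text
time_s: 10.2
tcp_pos: [0.5379, 0.2028, 0.0128]
tcp_rot: [0.599, 0.801, 0.001, 0.001]
contact_force: [-1.1, 0.4, 5.4]
width: 0.0229
grip_force: 62.3
time_s: 10.5
tcp_pos: [0.5379, 0.2026, 0.0128]
tcp_rot: [0.598, 0.801, 0.001, 0.001]
contact_force: [0.4, 1.2, 5.4]
width: 0.0231
grip_force: 62.4
```

```bash
python3 -m handwheel '[{"dx":0.0015,"dy":-0.005,"dz":0,"turn":0,"fingers":0},{"dx":0,"dy":0,"dz":0,"turn":0,"fingers":0},{"dx":0,"dy":0,"dz":0,"turn":0,"fingers":0}]';python3 -m handwheel '[{"dx":0.0015,"dy":-0.005,"dz":0,"turn":0,"fingers":0},{"dx":0,"dy":0,"dz":0,"turn":0,"fingers":0},{"dx":0,"dy":0,"dz":0,"turn":0,"fingers":0}]'; python3 - <<'E'
from h import *
s=manip.state();print(s["tcp_pos"],s["contact_force"],s["torque"])
E
```

```text
time_s: 10.8
tcp_pos: [0.538, 0.2019, 0.0128]
tcp_rot: [0.598, 0.801, 0.002, 0.0]
contact_force: [-0.7, 2.4, 6.7]
width: 0.0229
grip_force: 62.4
time_s: 11.1
tcp_pos: [0.5383, 0.2009, 0.0128]
tcp_rot: [0.598, 0.801, 0.002, 0.0]
contact_force: [0.7, 2.8, 6.3]
width: 0.023
grip_force: 62.4
[0.53826755 0.20089642 0.01282045] [0.66796385 2.8215737  6.34950741] [ 0.34773995  0.21438115 -0.02872511]
```

```bash
python3 -m handwheel '[{"dx":0.0015,"dy":-0.005,"dz":0,"turn":0,"fingers":0},{"dx":0,"dy":0,"dz":0,"turn":0,"fingers":0},{"dx":0,"dy":0,"dz":0,"turn":0,"fingers":0}]';python3 -m handwheel '[{"dx":0.0015,"dy":-0.005,"dz":0,"turn":0,"fingers":0},{"dx":0,"dy":0,"dz":0,"turn":0,"fingers":0},{"dx":0,"dy":0,"dz":0,"turn":0,"fingers":0}]'; python3 - <<'E'
from h import *
cv2.imwrite("pics/stop.png",np.hstack([cv2.resize(camera("side")[170:290,150:250],(480,576),interpolation=2),cv2.resize(camera("top")[145:205,200:260],(300,576),interpolation=2)]))
E
```

```text
time_s: 11.4
tcp_pos: [0.5385, 0.1999, 0.0128]
tcp_rot: [0.598, 0.801, 0.001, 0.0]
contact_force: [-0.1, 2.1, 6.6]
width: 0.0226
grip_force: 62.4
time_s: 11.7
tcp_pos: [0.5387, 0.199, 0.0128]
tcp_rot: [0.598, 0.801, 0.001, 0.0]
contact_force: [-0.7, 2.2, 6.4]
width: 0.023
grip_force: 62.4
```

View pics/stop.png

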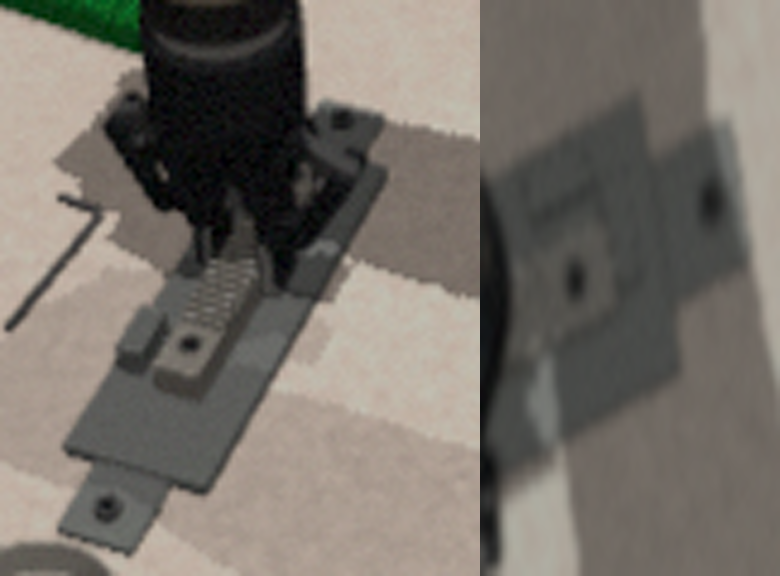

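The rack lies flat on the floor. Its end (top crop x≈615) is within a few mm of the stop (≈628), and its side is about 10 mm short of the lugs. Only sliding friction registers so far, so I keep going.

```bash
python3 -m handwheel '[{"dx":0.0015,"dy":-0.005,"dz":0,"turn":0,"fingers":0},{"dx":0,"dy":0,"dz":0,"turn":0,"fingers":0},{"dx":0,"dy":0,"dz":0,"turn":0,"fingers":0}]';python3 -m handwheel '[{"dx":0.0015,"dy":-0.005,"dz":0,"turn":0,"fingers":0},{"dx":0,"dy":0,"dz":0,"turn":0,"fingers":0},{"dx":0,"dy":0,"dz":0,"turn":0,"fingers":0}]'; python3 -m handwheel '[{"dx":0.0015,"dy":-0.005,"dz":0,"turn":0,"fingers":0},{"dx":0,"dy":0,"dz":0,"turn":0,"fingers":0},{"dx":0,"dy":0,"dz":0,"turn":0,"fingers":0}]'
```

```text
time_s: 12.1
tcp_pos: [0.5389, 0.1985, 0.0128]
tcp_rot: [0.598, 0.801, 0.002, -0.0]
contact_force: [-0.9, 4.4, 6.1]
width: 0.0227
grip_force: 62.5
time_s: 12.4
tcp_pos: [0.5389, 0.1985, 0.0128]
tcp_rot: [0.598, 0.802, 0.002, -0.001]
contact_force: [-2.2, 6.1, 5.8]
width: 0.0227
grip_force: 62.5
time_s: 12.7
tcp_pos: [0.5388, 0.1985, 0.0128]
tcp_rot: [0.598, 0.802, 0.003, -0.002]
contact_force: [-1.8, 8.5, 5.6]
width: 0.0227
grip_force: 62.5
```

```bash
python3 -m handwheel '[{"dx":-0.003,"dy":0.009,"dz":0,"turn":0,"fingers":0},{"dx":0.019,"dy":0.0057,"dz":0,"turn":0,"fingers":0},{"dx":0.019,"dy":0.0057,"dz":0,"turn":0,"fingers":0},{"dx":0,"dy":0,"dz":0,"turn":0,"fingers":0},{"dx":0,"dy":0,"dz":0,"turn":0,"fingers":0}]';python3 -m handwheel '[{"dx":0.005,"dy":0.0014,"dz":0,"turn":0,"fingers":0},{"dx":0,"dy":0,"dz":0,"turn":0,"fingers":0},{"dx":0,"dy":0,"dz":0,"turn":0,"fingers":0}]';python3 -m handwheel '[{"dx":0.005,"dy":0.0014,"dz":0,"turn":0,"fingers":0},{"dx":0,"dy":0,"dz":0,"turn":0,"fingers":0},{"dx":0,"dy":0,"dz":0,"turn":0,"fingers":0}]'
```

```text
time_s: 13.2
tcp_pos: [0.5452, 0.2004, 0.0128]
tcp_rot: [0.598, 0.801, 0.001, -0.001]
contact_force: [-3.8, 2.8, 8.9]
width: 0.0228
grip_force: 62.7
time_s: 13.5
tcp_pos: [0.5456, 0.2005, 0.0128]
tcp_rot: [0.598, 0.801, 0.0, -0.001]
contact_force: [-5.0, 2.6, 10.2]
width: 0.0228
grip_force: 62.9
time_s: 13.8
tcp_pos: [0.5465, 0.2008, 0.0128]
tcp_rot: [0.598, 0.801, 0.0, -0.002]
contact_force: [-4.5, 2.6, 10.0]
width: 0.0228
grip_force: 62.9
```

```bash
python3 -m handwheel '[{"dx":0.005,"dy":0.0014,"dz":0.003,"turn":0,"fingers":0},{"dx":0,"dy":0,"dz":0,"turn":0,"fingers":0},{"dx":0,"dy":0,"dz":0,"turn":0,"fingers":0}]';python3 -m handwheel '[{"dx":0.005,"dy":0.0014,"dz":0,"turn":0,"fingers":0},{"dx":0,"dy":0,"dz":0,"turn":0,"fingers":0},{"dx":0,"dy":0,"dz":0,"turn":0,"fingers":0}]';python3 -m handwheel '[{"dx":0.005,"dy":0.0014,"dz":0,"turn":0,"fingers":0},{"dx":0,"dy":0,"dz":0,"turn":0,"fingers":0},{"dx":0,"dy":0,"dz":0,"turn":0,"fingers":0}]'
```

```text
time_s: 14.1
tcp_pos: [0.5473, 0.201, 0.0128]
tcp_rot: [0.598, 0.801, 0.0, -0.002]
contact_force: [-4.4, 2.1, 7.9]
width: 0.0228
grip_force: 62.7
time_s: 14.4
tcp_pos: [0.5481, 0.2012, 0.0128]
tcp_rot: [0.598, 0.801, -0.0, -0.002]
contact_force: [-5.6, 3.0, 7.6]
width: 0.0227
grip_force: 62.8
time_s: 14.7
tcp_pos: [0.5481, 0.2012, 0.0128]
tcp_rot: [0.598, 0.802, -0.001, -0.002]
contact_force: [-7.5, 2.2, 10.9]
width: 0.023
grip_force: 63.0
```

```bash
python3 -m handwheel '[{"dx":0.005,"dy":0.0014,"dz":0.003,"turn":0,"fingers":0},{"dx":0,"dy":0,"dz":0,"turn":0,"fingers":0},{"dx":0,"dy":0,"dz":0,"turn":0,"fingers":0}]';python3 -m handwheel '[{"dx":0.005,"dy":0.0014,"dz":0,"turn":0,"fingers":0},{"dx":0,"dy":0,"dz":0,"turn":0,"fingers":0},{"dx":0,"dy":0,"dz":0,"turn":0,"fingers":0}]';python3 - <<'E'
from h import *
s=manip.state();print(s["tcp_pos"],s["contact_force"],s["torque"])
cv2.imwrite("pics/lug.png",np.hstack([cv2.resize(camera("side")[180:280,160:240],(480,600),interpolation=2),cv2.resize(camera("top")[145:205,200:260],(300,600),interpolation=2)]))
E
```

```text
time_s: 15.0
tcp_pos: [0.5481, 0.2012, 0.0128]
tcp_rot: [0.598, 0.802, -0.002, -0.003]
contact_force: [-9.0, 0.5, 9.7]
width: 0.0231
grip_force: 62.9
time_s: 15.3
tcp_pos: [0.5481, 0.2012, 0.0128]
tcp_rot: [0.598, 0.802, -0.003, -0.004]
contact_force: [-11.4, 1.0, 11.2]
width: 0.0224
grip_force: 63.1
[0.54812212 0.20124665 0.01282579] [-11.40605444   1.0054105   11.24391379] [0.05017545 2.08457213 0.07524734]
```

View pics/lug.png

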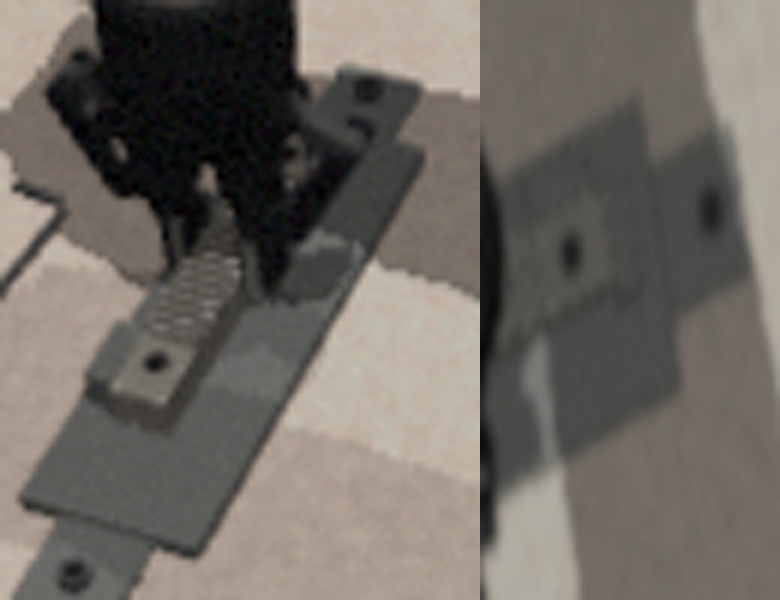

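The side view shows the rack flush along its lug side, and the top view shows its end at the stop. Both holes are clear. I'll let it settle for half a second and check that the push is steady.

```bash
python3 -m handwheel '[{"dx":0,"dy":0,"dz":0,"turn":0,"fingers":0},{"dx":0,"dy":0,"dz":0,"turn":0,"fingers":0},{"dx":0,"dy":0,"dz":0,"turn":0,"fingers":0},{"dx":0,"dy":0,"dz":0,"turn":0,"fingers":0},{"dx":0,"dy":0,"dz":0,"turn":0,"fingers":0}]'; python3 -m handwheel '[{"dx":0,"dy":0,"dz":0,"turn":0,"fingers":0},{"dx":0,"dy":0,"dz":0,"turn":0,"fingers":0},{"dx":0,"dy":0,"dz":0,"turn":0,"fingers":0},{"dx":0,"dy":0,"dz":0,"turn":0,"fingers":0},{"dx":0,"dy":0,"dz":0,"turn":0,"fingers":0}]'
```

```text
time_s: 15.9
tcp_pos: [0.5481, 0.2013, 0.0128]
tcp_rot: [0.598, 0.802, -0.003, -0.004]
contact_force: [-11.0, 0.3, 11.7]
width: 0.023
grip_force: 63.1
time_s: 16.4
tcp_pos: [0.5482, 0.2012, 0.0128]
tcp_rot: [0.598, 0.802, -0.003, -0.004]
contact_force: [-11.2, 0.9, 11.7]
width: 0.023
grip_force: 63.1
```

```bash
python3 -c "
from workcell import job
print(job.finish_job())"
```

```text
the job is handed in; nothing more can be done
None
```

The rack lies teeth up in the casting, its end against the stop and its side on both lugs, and the gripper is still pushing at its middle with a steady 10 N or so; the job is handed in (no verdict was returned).

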